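# Ease the clay roller back one notch

### The job

The bench clay roller has been wound one notch too far. With a fingertip, lift its ratchet pawl out of the wheel by pushing the thumb lever over until the pawl lies back on its stop, push a spoke of the star handle so that the wheel turns backward by just one notch (top of the handle moving towards the pawl's side), then tip the pawl forward again so that it drops fully home in the new notch. Grasp and lift nothing, and leave the mug, jar, plaster tile and spatula where they are.

Things in the scene. Friction and masses are not known exactly. Their poses are not given: they have to be found in the camera images.
- press: Fixed bench clay roller: steel base plate 330 x 300 x 16 mm, two grey upright cheeks, two rollers. Origin on the table under the star handle's centre, z up. x: along the axle, from the rollers to the star handle's free end; y: from the axle to the side where the pawl is pivoted. Offsets below are in this frame, heights over the table. Base plate x -280 to +50, y -130 to +170 mm
- axle (a point): Centre of the star handle on the axle, 125 mm high, at x = 0. The handle has four bare round steel spokes, 16 mm thick, 90 degrees apart, reaching 105 mm from the axle, all in the plane x = 0
- ratchet (a point): Centre of the steel ratchet wheel on the axle: x = -55 mm, 125 mm high, wheel 14 mm thick, 140 mm over its 10 saw teeth. Behind it is a cheek, x -88 to -72 mm, 180 mm high for y -65 to +65 and 145 mm high for y +65 to +150
- wheel (a joint): Angle of star handle, ratchet wheel and upper roller, rad; grows turning backward (top of the handle towards +y). A notch is 0.628. The pawl is home in its first notch from -0.31 to 0 (it blocks backward turning at 0) and in the next from 0.32 to 0.62: 0.47 is mid-notch. About 3 N at a spoke's end turns it; it stays where it is left
- spoke_end (a point): End of the upper spoke, on its centre line, 105 mm from the axle. The spoke leans from the vertical towards -y by (0.2 minus wheel) rad. To turn the wheel backward it is pushed from its -y side towards +y
- pawl (a joint): Angle of the pawl, rad: 0 = nose fully home in a notch; grows as the pawl is lifted off the wheel by tipping it over towards +y; 1.1 = lying back on its stop. It balances near 0.45: below that it falls towards the wheel by its own weight, above that it falls back on its stop, and it stays there. About 160 g; under 1 N at the lever's end moves it
- pawl_pin (a point): Pin about which the pawl swings, parallel to x: x = -55, y = +99 mm, 104 mm high. The pawl swings in the ratchet wheel's plane x = -55 mm
- lever_end (a point): Upper end (centre) of the pawl's thumb lever, 147 mm from the pin: steel bar 10 mm thick in the direction of push, its last 30 mm a tab 28 mm wide along x. Pawl home: at y +50, 242 mm high, the lever leaning 15 degrees from vertical towards -y. Pawl lying back: at y +200, 211 mm high, leaning 48 degrees towards +y. Free space on both sides in y
- mug: white ceramic mug, 76 mm wide, 90 mm high, standing on the table; leave alone. Origin at the centre of its foot
- jar: glass jar with lid, 64 mm wide, 100 mm high, standing on the table; leave alone. Origin at the centre of its foot
- plaster_tile: white cast plaster tile 120 x 90 x 26 mm lying on the table; leave alone. Origin at the centre of its underside
- spatula: spatula with wooden handle lying on the table; leave alone. Origin at the middle of its underside

How it is judged:
By the outcome, as a careful person would: the job done as asked, in the order asked, and still so for the second after the job is handed in, with the robot touching nothing.
It also fails if it takes over 64 s, if anything falls off the work surface, if the arm or the gripper's body presses on something with over 40 N, if the wrist force passes 120 N, or if a joint passes its speed limit or range.

### The arm

A 6-joint arm with a two-finger parallel gripper is mounted at the origin on the work surface. World frame = base frame: x ahead of the robot, y to its left, z up, the work surface at z = 0. Lengths are in m, angles in degrees, forces in N, time in s.
With the tool pointing down it reaches from about 0.3 to 0.75 m from the base axis. Payload 8.5 kg.
Tool frame: the origin (TCP) lies between the finger pads; the fingertips stand ahead of it and the grasp point (between the pads) lies 8 mm behind it (env.tcp_to_tips is the z of the fingertips in the tool frame, in m); z points along the fingers, x is the direction in which the jaws open and shut, and the axes are right-handed (so a half turn about z gives the same grasp; the last joint's range is limited). The gripper opens to 85 mm and grips with 20 to 120 N. Pads are 22 mm wide; open, the fingers measure 114 mm over their backs; the gripper's body (76 mm by 85 mm) begins 54 mm behind the grasp point. The pads swing forward as they close: fully open they stand 13 mm farther back than shut.
Start: joints at [61.117, 21.807, 74.336, -0, 83.858, -12.336], TCP at [0.157, 0.527, 0.242] pointing down, gripper open.
Joint ranges: [-178.18, 178.18], [-50.72, 133.34], [12.68, 142.11], [-81.47, 261.47], [9.98, 163.14], [-165.26, 165.26]. Speed limits (degrees/s): [136.94, 136.94, 180, 180, 180, 180].

### API

Orientations are given as a 3x3 rotation matrix whose columns are the frame's x, y, z axes.
In Python, from rig import observe, viewer, env gives the robot as it stands.
- The arm moves only by the tool jog_arm, never from a script. Its arguments are lists of equal length, an entry for each row: "dr": the turn, a rotation vector about the tool's x, y, z in rad, a list of three; "slide": the shift along the tool's x, y, z in m, a list of three; "gripper": the opening, from -1 (shut) to 1 (fully open), so that 0 is half open. In form: {"dr": [[rx, ry, rz], ...], "slide": [[dx, dy, dz], ...], "gripper": [gripper, ...]}. A call has exactly 10 rows; each row shifts and turns the commanded pose from where the row before left it, along the tool's axes as they then stand; what a row does not reach is not made up. A row lasts 1/10 s, in which the tool goes at most 50 mm and 8.59 degrees, less where a joint would pass 70% of its speed; a pose out of reach is approached as far as the arm can. A call is refused whole if a number of a shift passes 0.05 or a number of a turn 0.15, either way. A call with a gripper value outside its range is refused whole. The fingers move at their own pace and stop on an object; "force" is the grip in N (left out, the last holds). Time passes only in rows, so rows that do not move let the fingers close, or fill a call up. It gives the time, the measured TCP pose, the force and the opening at its end, in the units of the state.
- observe(): the state, without advancing time (a new reading comes with each control period).
- viewer.get_image(name): name is "side" or "top" or "wrist"; returns a dict with "pixels" (420x560x3 uint8, blue, green, red), "camera_matrix" (3x3 intrinsics, pixels), "dist_coeffs" ([k1, k2, p1, p2, k3] as OpenCV has them; the pictures are not rectified), "R" (3x3) and "t" (3): a world point X has camera coordinates R X + t. Camera axes: x right, y down, z forward; pixel columns grow to the right and rows downward; lengths in m; the calibration is good to about 2 mm. A picture is of the moment at which its call begins. There is no depth.
- env.close_job(): hands the job in, once; it reports no verdict.
The state is a dict: "time_s": time; "q": joint angles; "qvel": joint speeds; "joint_efforts": joint torques, N m; "position": TCP position; "tool_rot": TCP orientation; "ft_force": force on the tool from outside, world axes, zero at the start; "wrist_torque": the same for the moment, N m; "grip_width": finger opening in m.
Only numpy, scipy, OpenCV 4.12 (cv2) and the standard library are available. Lean on these libraries where they do the work, as an engineer would, in place of code of your own. Each camera call takes 0.05 s, during which the arm holds its last target.

## Working session

There is one attempt and no reset: what is moved stays moved. The work goes in short steps, Python scripts to look and compute and a tool call to move; the robot and the scene stay as the last step left them, time stands still between calls to the robot, and variables do not carry over. Pictures are saved under pics/ and viewed, and the job is handed in when it is done.

Besides the shell and the picture viewer there is one more tool, called after "Emit:" as name(argument=value, ...) on one line, values as JSON. jog_arm: Moves the arm, as the interface text tells. Its arguments: {"type":"object","properties":{"dr":{"type":"array","items":{"type":"array","items":{"type":"number"}}},"slide":{"type":"array","items":{"type":"array","items":{"type":"number"}}},"gripper":{"type":"array","items":{"type":"number"}},"force":{"type":"number"}},"required":["dr","slide","gripper"]}

```bash
ls; mkdir -p pics
python3 - <<'E'
from rig import observe, viewer, env
import cv2,pickle
d={}
for n in("side","top","wrist"):
    i=viewer.get_image(n); d[n]=i; cv2.imwrite(f"pics/{n}0.png",i["pixels"])
    print(n,i["camera_matrix"].tolist(),i["dist_coeffs"],i["R"].tolist(),i["t"])
pickle.dump(d,open("im0.pkl","wb"))
s=observe();print(s);print(env.tcp_to_tips)
E
```

```text
pics
side [[517.6736016625465, 0.0, 286.78868995422346], [0.0, 517.6736016625465, 209.18844467402974], [0.0, 0.0, 1.0]] [-0.10596638  0.          0.          0.          0.        ] [[0.9936557904094971, -0.11126757101381783, 0.016361473844455184], [-0.061239242369924674, -0.6573339064449494, -0.7511071099595455], [0.09432881521377978, 0.7453399647667555, -0.6599775841207465]] [-0.52740578  0.12721698  1.41156292]
top [[476.3482620102286, 0.0, 273.62547348679607], [0.0, 476.3482620102286, 211.8587761207817], [0.0, 0.0, 1.0]] [0.02928472 0.         0.         0.         0.        ] [[0.008784214360283983, -0.9997641769162052, 0.019860214831043093], [-0.9929777678676533, -0.011064325885835318, -0.11778256752705399], [0.11797453156781584, -0.018686124471238984, -0.9928407921986283]] [-0.04177378  0.55525293  1.17524682]
wrist [[335.6839185902266, 0.0, 278.37996815662717], [0.0, 335.6839185902266, 206.47870158709375], [0.0, 0.0, 1.0]] [0.00409574 0.         0.         0.         0.        ] [[0.28486122735308794, 0.9585682845849688, -0.0009617373466041836], [0.9156506695638698, -0.271810
[... 230 characters left out ...]
-03,
        8.38584110e+01, -1.23356923e+01]), 'qvel': array([ 0.04211194, -0.08879223, -0.06503918,  0.02587474,  0.04307408,
       -0.0020492 ]), 'joint_efforts': array([ 1.61532163e-03, -4.48623776e+01, -2.31345427e+01, -2.55309606e-04,
        3.80542639e-03,  1.06919154e-05]), 'position': array([0.15654101, 0.52704755, 0.2418743 ]), 'tool_rot': array([[ 2.84782598e-01,  9.58592000e-01, -4.98863130e-04],
       [ 9.58591556e-01, -2.84782958e-01, -9.46145922e-04],
       [-1.04903563e-03, -2.08760091e-04, -9.99999428e-01]]), 'ft_force': array([-1.02638453,  0.21412398, -0.02210204]), 'wrist_torque': array([ 0.00769053, -0.02779155,  0.02670507]), 'grip_width': 0.08537782734828783}
0.011
```

View pics/side0.png

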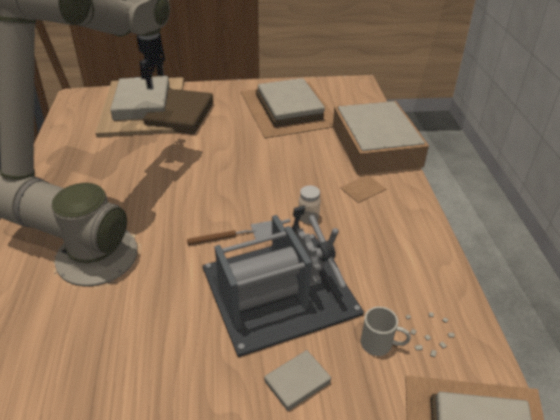

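View pics/top0.png

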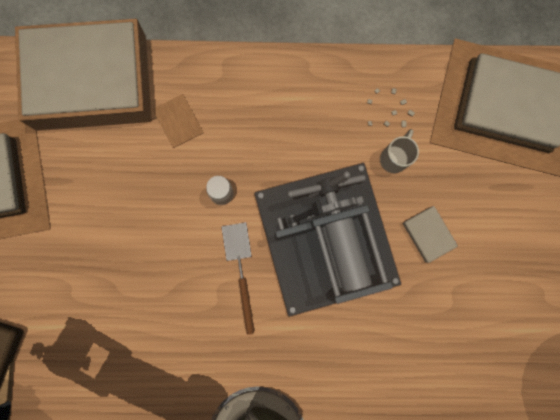

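View pics/wrist0.png

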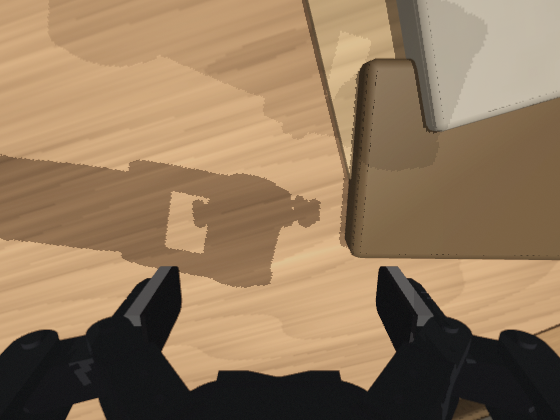

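Run:
```python
import pickle,cv2
d=pickle.load(open("im0.pkl","rb"))
t=d["top"]["pixels"][150:330,240:420]; cv2.imwrite("pics/t1.png",cv2.resize(t,(720,600),interpolation=cv2.INTER_CUBIC)[:, :])
t=d["side"]["pixels"][190:350,195:365]; cv2.imwrite("pics/s1.png",cv2.resize(t,(637,600),interpolation=cv2.INTER_CUBIC))
```

```text
(no output)
```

View pics/t1.png

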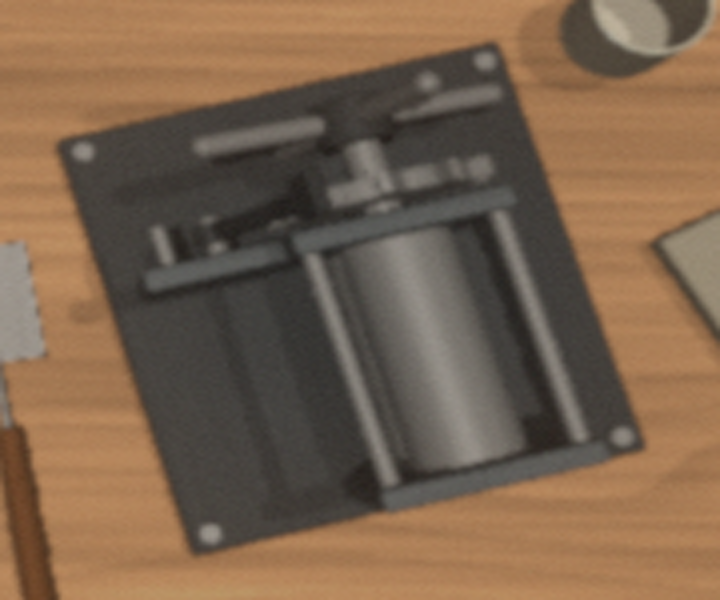

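View pics/s1.png

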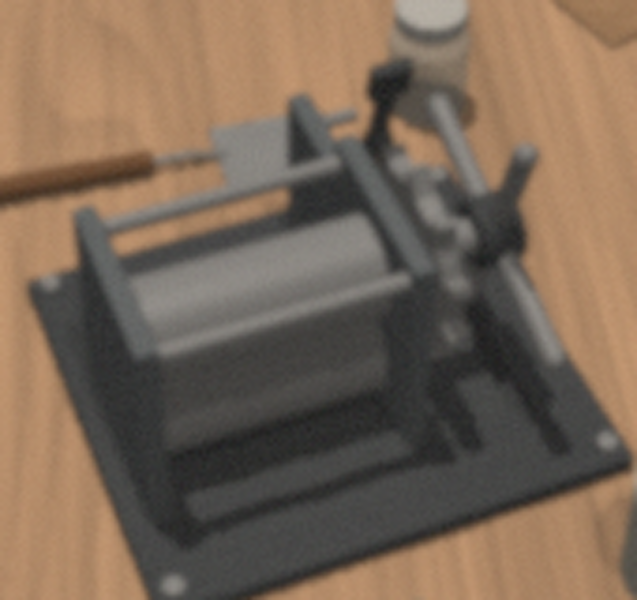

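```bash
cat > h.py <<'E'
import numpy as np,cv2
def proj(im,P):
    rv,_=cv2.Rodrigues(np.array(im["R"])); return cv2.projectPoints(np.array(P,float).reshape(-1,3),rv,np.array(im["t"]),np.array(im["camera_matrix"]),np.array(im["dist_coeffs"]))[0].reshape(-1,2)
def P2W(p,P):
    c,s=np.cos(p[2]),np.sin(p[2]); P=np.array(P,float).reshape(-1,3)
    return np.c_[p[0]+c*P[:,0]-s*P[:,1],p[1]+s*P[:,0]+c*P[:,1],P[:,2]]
def feats(w,a):
    # points in press frame, given wheel, pawl
    f={}
    for k in range(4):
        t=-(0.2-w)+k*np.pi/2
        f['sp%d'%k]=[0,.105*np.sin(t),.125+.105*np.cos(t)]
    t=np.radians(-15.)-0+a*1.0
    t=np.arctan2(.050-.099,.242-.104)+a
    f['lev']=[-.055,.099+.147*np.sin(t),.104+.147*np.cos(t)]
    return f
E
python3 - <<'E'
from h import *
import pickle
from scipy.optimize import least_squares
d=pickle.load(open("im0.pkl","rb"))
C=np.array([[.05,.17,.016],[.05,-.13,.016],[-.28,-.13,.016],[-.28,.17,.016]])
t=np.array([[255.5,194.1],[363.75,162.6],[400.75,284.1],[288.75,315.6]])
si=[3,1];s=np.array([[203,266],[363.7,314]])
f=lambda p,m=3:np.r_[((proj(d["top"],P2W(p,C))-t).ravel() if m&1 else []),((proj(d["side"],P2W(p,C[si]))-s).ravel()if m&2 else [])]
for m in(1,2,3):
    r=least_squares(f,[.55,-.1,.2],args=(m,));print(m,r.x,r.fun.round(1))
p=r.x;np.save("p.npy",p)
for n in("top","side"):
    im=d[n]["pixels"].copy()
    im=cv2.resize(im,None,fx=4,fy=4)
    for k,v in feats(0,0).items():
        q=proj(d[n],P2W(p,[v]))[0]*4+1.5; cv2.circle(im,tuple(int(x) for x in q),6,(0,0,255) if k!='lev' else (0,255,0),2)
    for q in proj(d[n],P2W(p,C))*4+1.5: cv2.circle(im,tuple(int(x) for x in q),4,(255,0,255),2)
    im=im[640:1240,950:1700] if n=="top" else im[760:1360,780:1480]
    cv2.imwrite(f"pics/{n}_o.png",im)
E
```

```text
1 [ 0.60788385 -0.1615103   0.28216689] [-1.9 -2.   0.6 -0.8  1.6  0.7 -0.2  1.9]
2 [ 0.60891926 -0.16836794  0.26686121] [-1.3 -0.9  1.2  0.4]
3 [ 0.60835611 -0.16330222  0.27785505] [-1.2 -2.5  1.4 -0.8  1.9  0.9 -0.1  1.5 -1.9 -1.3  1.  -1.6]
```

View pics/top_o.png

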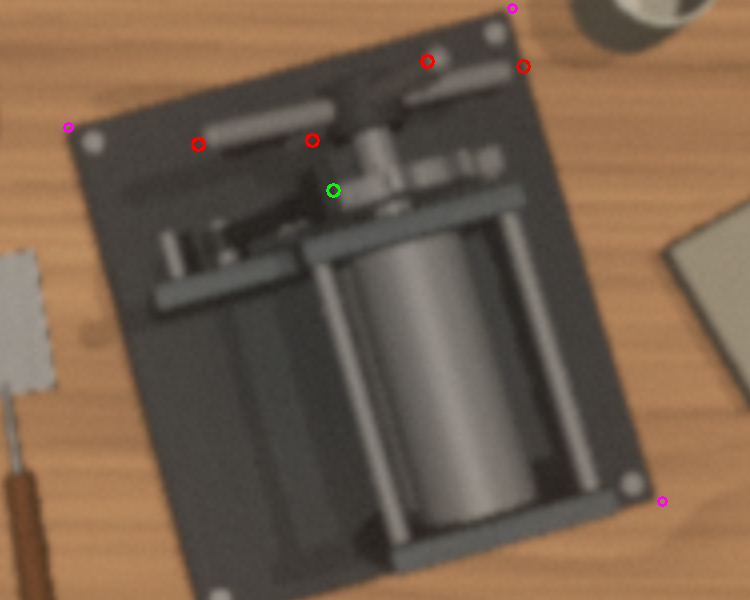

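View pics/side_o.png

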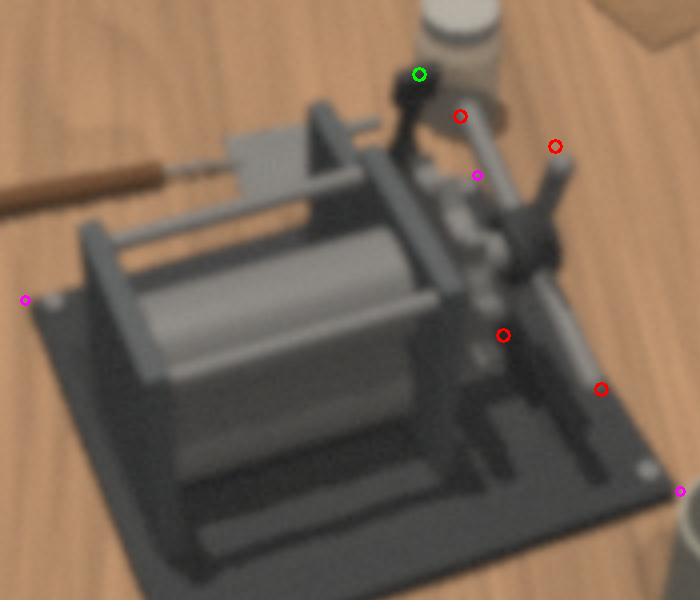

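Run:
```python
from h import *
import pickle
from scipy.optimize import least_squares
d=pickle.load(open("im0.pkl","rb"))
im=d["top"]["pixels"].astype(int)
m=((im[...,2]-im[...,0])<22).astype(np.uint8)
m[:150]=0;m[330:]=0;m[:,:240]=0;m[:,420:]=0
m=cv2.morphologyEx(m,cv2.MORPH_OPEN,np.ones((3,3)));
n,l,st,_=cv2.connectedComponentsWithStats(m);k=1+st[1:,4].argmax();print(st[k])
c=max(cv2.findContours((l==k).astype(np.uint8),0,1)[0],key=cv2.contourArea)
h=cv2.convexHull(c)[:,0].astype(float)
C=np.array([[.05,.17,.016],[.05,-.13,.016],[-.28,-.13,.016],[-.28,.17,.016]])
K=np.array([[255.5,194.1],[363.75,162.6],[400.75,284.1],[288.75,315.6]])
cc=c[:,0].astype(float)
L=[]
for i in range(4):
    a,b=K[i],K[(i+1)%4];u=(b-a)/np.linalg.norm(b-a);nn=np.array([-u[1],u[0]])
    s=(cc-a)@u;e=(cc-a)@nn;w=(abs(e)<4)&(s>12)&(s<np.linalg.norm(b-a)-12)
    vx,vy,x0,y0=cv2.fitLine(cc[w].astype(np.float32),cv2.DIST_HUBER,0,.01,.01).ravel()
    L.append((vx,vy,x0,y0));print(i,w.sum(),np.abs((cc[w]-[x0,y0])@[-vy,vx]).mean())
K2=[]
for i in range(4):
    a=L[i-1];b=L[i]
    s=np.linalg.solve(np.array([[a[0],-b[0]],[a[1],-b[1]]]),[b[2]-a[2],b[3]-a[3]]);K2.append([a[2]+s[0]*a[0],a[3]+s[0]*a[1]])
K2=np.array(K2);cen=K2.mean(0);print(K2)
# contour is inside pixel centres: grow by .5px
K2=cen+(K2-cen)*(1+.5/57)
# sides
print([np.linalg.norm(K2[i]-K2[i-1]) for i in range(4)])
f=lambda p:(proj(d["top"],P2W(p,C))-K2).ravel()
r=least_squares(f,[.6,-.16,.27]);print(r.x,r.fun.round(2))
g=lambda p:(proj({**d["top"],"t":d["top"]["t"]+[0,0,p[3]]},P2W(p,C))-K2).ravel()
r=least_squares(g,[.6,-.16,.27,0]);print(r.x,r.fun.round(2))
np.save("p.npy",r.x[:3])
```

```text
[  256   164   144   151 14579]
0 86 0.2463351935148239
1 99 0.24683818734741758
2 89 0.3068669475377432
3 98 0.24387567681637567
[[255.0399  192.6702 ]
 [363.01138 163.67757]
 [399.95148 284.96323]
 [288.4252  314.5265 ]]
[np.float32(127.455185), np.float32(112.77696), np.float32(127.898506), np.float32(116.39015)]
[ 0.60828989 -0.16096292  0.27430614] [-1.03 -0.88  1.07 -1.08  0.79 -0.08 -0.79  1.84]
[ 0.60705144 -0.16309854  0.27432625  0.01930321] [ 0.09 -0.08  0.49  0.16 -0.38 -0.75 -0.17  0.67]
```

Emit:
jog_arm(dr=[[0,0,0.144],[0,0,0.144],[0,0,0.144],[0,0,0.144],[0,0,0.144],[0,0,0.144],[0,0,0.143],[0,0,0],[0,0,0],[0,0,0]], slide=[[0,0,-0.015],[0,0,-0.015],[0,0,-0.015],[0,0,-0.015],[0,0,-0.015],[0,0,-0.015],[0,0,-0.015],[0,0,-0.015],[0,0,0],[0,0,0]], gripper=[-1,-1,-1,-1,-1,-1,-1,-1,-1,-1])

```text
time_s: 1.15
position: [0.1566, 0.5271, 0.3616]
tool_rot: [[0.962, 0.272, -0.0], [0.272, -0.962, -0.001], [-0.001, 0.001, -1.0]]
ft_force: [0.2, -0.6, -0.2]
grip_width: 0.0001
```

```bash
cat >> h.py <<'E'
def tgt(s,p,P,yaw=None):
    """tool-frame slide to bring fingertip (11mm ahead) to press point P, tool down"""
    R=np.array(s["tool_rot"]);W=P2W(p,[P])[0]
    return R.T@(W-(s["position"]+.011*R[:,2]))
def tip(s,p):
    R=np.array(s["tool_rot"]);W=s["position"]+.011*R[:,2]-[p[0],p[1],0]
    c,q=np.cos(p[2]),np.sin(p[2]);return np.array([c*W[0]+q*W[1],-q*W[0]+c*W[1],W[2]])
E
python3 - <<'E'
from h import *
from rig import observe
import pickle
from scipy.optimize import least_squares
p=np.load("p.npy");s=observe()
R=s["tool_rot"];print(s["time_s"],s["position"],R.round(3).tolist(),np.degrees(np.arctan2(R[1,0],R[0,0])),np.degrees(p[2]),s["grip_width"])
print(tgt(s,p,[-.055,0.0,.33]))
# fit wheel from spoke ends
d=pickle.load(open("im0.pkl","rb"))
o=lambda x,y,a,b:[(x+a-1.5)/4,(y+b-1.5)/4]
T=dict(sp0=o(436,60,950,640),sp1=o(207,137,950,640),sp3=o(509,73,950,640))
S=dict(sp0=o(563,163,780,760),sp1=o(465,107,780,760),sp3=o(597,380,780,760))
def f(v):
    F=feats(v[0],0);q=[v[1],v[2],p[2]]
    r=[]
    for n,D in(("top",T),("side",S)):
        off=v[3:5] if n=="side" else 0
        for k in D: r.append(proj(d[n],P2W(q,[F[k]]))[0]-D[k]-off)
    return np.ravel(r)
r=least_squares(f,[0,p[0],p[1],0,0]);print(r.x,r.fun.round(1))
E
```

```text
1.15 [0.15657912 0.5271176  0.36163245] [[0.962, 0.272, -0.0], [0.272, -0.962, -0.001], [-0.001, 0.001, -1.0]] 15.782992257290143 15.717736606485014 8.702188251557047e-05
[0.19077044 0.78664091 0.02094483]
[-0.09946189  0.60807452 -0.16052679 -0.46219864  0.54573734] [ 1.  -0.5 -2.   0.8  0.7 -0.4  0.1 -1.8 -0.2 -1.2  0.1  3.1]
```

Emit:
jog_arm(dr=[[0,0,0],[0,0,0],[0,0,0],[0,0,0],[0,0,0],[0,0,0],[0,0,0],[0,0,0],[0,0,0],[0,0,0]], slide=[[0.011,0.047,0],[0.011,0.047,0],[0.011,0.047,0],[0.011,0.047,0],[0.011,0.047,0],[0.011,0.047,0],[0.011,0.047,0],[0.011,0.047,0],[0.011,0.047,0],[0.011,0.047,0]], gripper=[-1,-1,-1,-1,-1,-1,-1,-1,-1,-1])

```text
time_s: 2.15
position: [0.3903, 0.1028, 0.3614]
tool_rot: [[0.962, 0.272, -0.001], [0.272, -0.962, 0.0], [-0.001, -0.0, -1.0]]
ft_force: [1.0, 0.7, 0.0]
grip_width: 0.0002
```

Emit:
jog_arm(dr=[[0,0,0],[0,0,0],[0,0,0],[0,0,0],[0,0,0],[0,0,0],[0,0,0],[0,0,0],[0,0,0],[0,0,0]], slide=[[0.011,0.047,0],[0.011,0.047,0],[0.011,0.047,0],[0.011,0.047,0],[0.011,0.047,0],[0.011,0.047,0],[0.011,0.047,0],[0,0,0],[0,0,0],[0,0,0]], gripper=[-1,-1,-1,-1,-1,-1,-1,-1,-1,-1])

```text
time_s: 3.15
position: [0.5532, -0.19, 0.3622]
tool_rot: [[0.962, 0.272, -0.0], [0.272, -0.962, 0.0], [-0.0, -0.001, -1.0]]
ft_force: [0.3, -0.2, 0.5]
grip_width: 0.0002
```

```bash
cat > snap.py <<'E'
import sys,pickle
from h import *
from rig import observe,viewer
p=np.load("p.npy");tag=sys.argv[1]
boxes=dict(top=(150,330,230,420),side=(150,340,190,390))
s=observe();print("t",s["time_s"],"tip(press)",tip(s,p).round(4),"F",s["ft_force"].round(2))
w=float(sys.argv[3]);a=float(sys.argv[4])
d={}
for n in sys.argv[2].split(","):
    i=viewer.get_image(n);d[n]=i;im=i["pixels"];f=1
    im=im.copy()
    if n in boxes:
        y0,y1,x0,x1=boxes[n];f=4 if n=="top" else 3.1
        im=cv2.resize(im,None,fx=f,fy=f,interpolation=cv2.INTER_CUBIC)
    for k,v in feats(w,a).items():
        q=proj(i,P2W(p,[v]))[0]*f+(f-1)/2
        if abs(q).max()<5000: cv2.circle(im,tuple(int(x) for x in q),5,(0,0,255) if k!='lev' else (0,255,0),1)
    if n in boxes: im=im[int(y0*f):int(y0*f)+600,int(x0*f):int(x0*f)+760]
    cv2.imwrite(f"pics/{n}_{tag}.png",im)
pickle.dump(d,open(f"im_{tag}.pkl","wb"))
E
python3 -c "
import numpy as np;np.save('p.npy',[.608,-.1615,.2743])"
python3 snap.py a wrist,side -0.1 0
```

```text
t 3.15 tip(press) [-0.0605 -0.0126  0.3512] F [ 0.31 -0.18  0.53]
```

View pics/wrist_a.png

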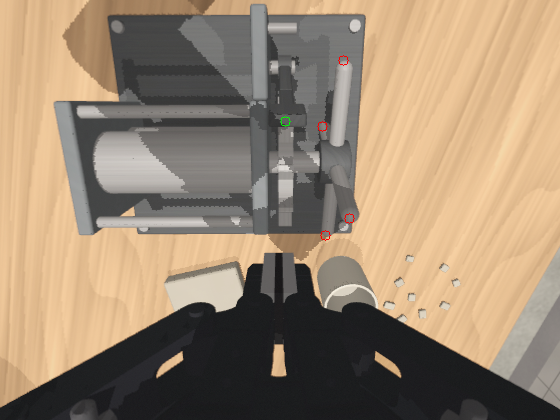

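View pics/side_a.png

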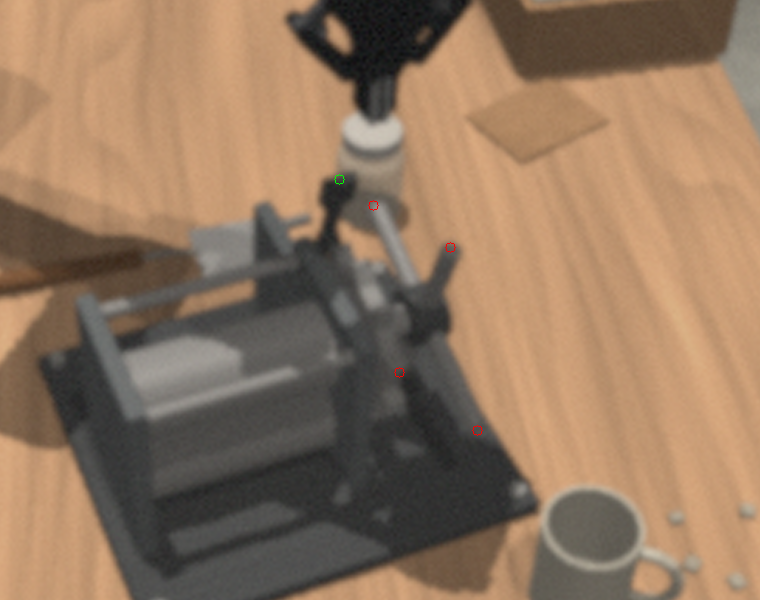

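Emit:
jog_arm(dr=[[0,0,0],[0,0,0],[0,0,0],[0,0,0],[0,0,0],[0,0,0],[0,0,0],[0,0,0],[0,0,0],[0,0,0]], slide=[[0.006,0,0.026],[0,0,0.026],[0,0,0.026],[0,0,0.026],[0,0,0.025],[0,0,0],[0,-0.01,0],[0,-0.01,0],[0,-0.01,0],[0,-0.01,0]], gripper=[-1,-1,-1,-1,-1,-1,-1,-1,-1,-1])

```text
time_s: 4.25
position: [0.5483, -0.1497, 0.2343]
tool_rot: [[0.962, 0.272, 0.001], [0.272, -0.962, -0.001], [0.001, 0.001, -1.0]]
ft_force: [1.0, 1.2, 0.2]
grip_width: -0.0
```

Emit:
jog_arm(dr=[[0,0,0],[0,0,0],[0,0,0],[0,0,0],[0,0,0],[0,0,0],[0,0,0],[0,0,0],[0,0,0],[0,0,0]], slide=[[0,-0.01,0],[0,-0.01,0],[0,-0.01,0],[0,-0.01,0],[0,-0.01,0],[0,-0.01,0],[0,-0.01,0],[0,-0.01,0],[0,0,0],[0,0,0]], gripper=[-1,-1,-1,-1,-1,-1,-1,-1,-1,-1])

```text
time_s: 5.25
position: [0.5268, -0.0738, 0.2334]
tool_rot: [[0.962, 0.272, 0.0], [0.272, -0.962, -0.0], [0.0, 0.0, -1.0]]
ft_force: [-0.2, -0.1, 0.5]
grip_width: -0.0001
```

```bash
python3 snap.py b wrist,side -0.1 0.6
```

```text
t 5.25 tip(press) [-0.0544  0.1064  0.2224] F [-0.22 -0.12  0.52]
```

View pics/wrist_b.png

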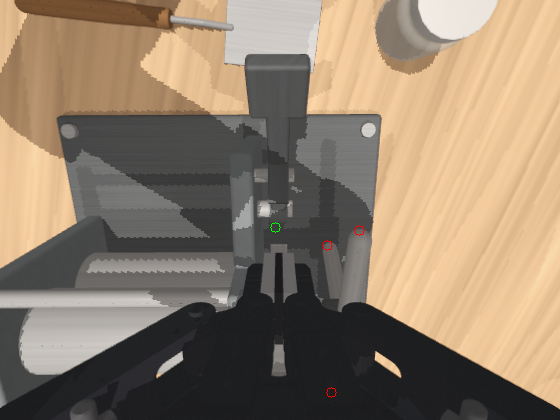

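View pics/side_b.png

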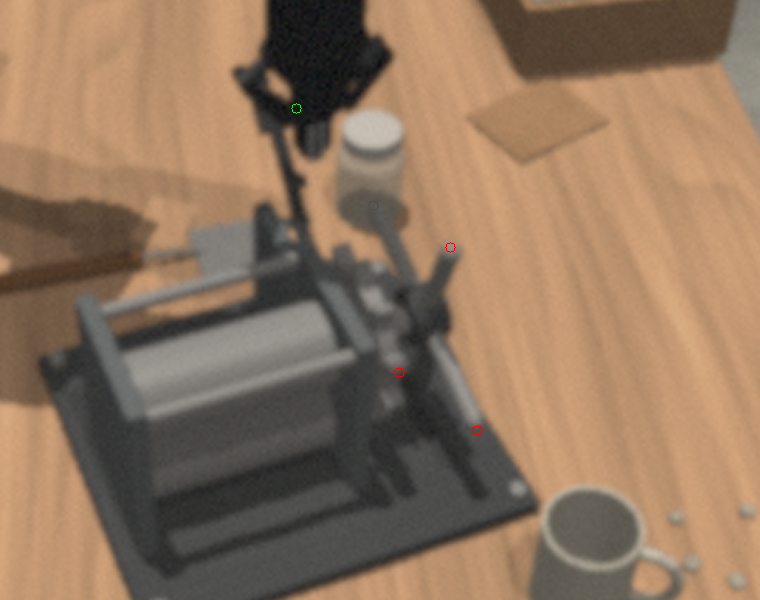

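Emit:
jog_arm(dr=[[0,0,0],[0,0,0],[0,0,0],[0,0,0],[0,0,0],[0,0,0],[0,0,0],[0,0,0],[0,0,0],[0,0,0]], slide=[[0,0,-0.03],[0,0,-0.03],[0.014,0.045,0],[0.014,0.045,0],[0.014,0.045,0],[0.014,0.046,0],[0,0,0],[0,0,0.025],[0,0,0.025],[0,0,0.026]], gripper=[-1,-1,-1,-1,-1,-1,-1,-1,-1,-1])

```text
time_s: 6.35
position: [0.6296, -0.2331, 0.2164]
tool_rot: [[0.963, 0.271, 0.0], [0.271, -0.963, -0.0], [0.0, 0.0, -1.0]]
ft_force: [0.1, -0.7, 0.3]
grip_width: -0.0002
```

```bash
python3 snap.py c wrist,side,top -0.1 1.1
```

```text
t 6.35 tip(press) [ 0.0014 -0.0748  0.2054] F [ 0.09 -0.67  0.32]
```

View pics/wrist_c.png

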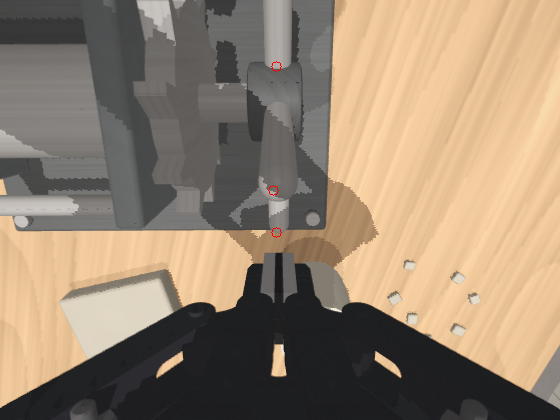

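View pics/side_c.png

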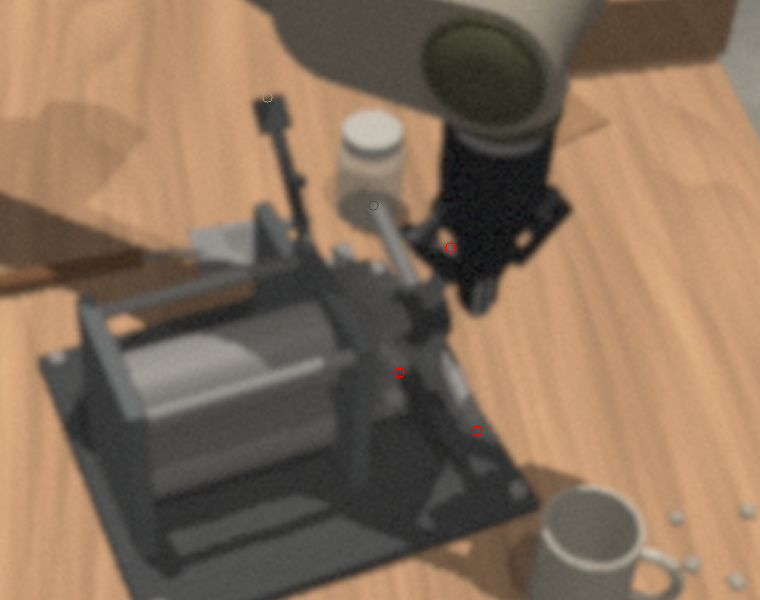

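Emit:
jog_arm(dr=[[0,0,0],[0,0,0],[0,0,0],[0,0,0],[0,0,0],[0,0,0],[0,0,0],[0,0,0],[0,0,0],[0,0,0]], slide=[[0,-0.01,0],[0,-0.01,0],[0,-0.008,0],[0,-0.008,0],[0,-0.008,0],[0,-0.008,0],[0,-0.008,0],[0,-0.008,0],[0,-0.002,0],[0,0,0]], gripper=[-1,-1,-1,-1,-1,-1,-1,-1,-1,-1])

```text
time_s: 7.5
position: [0.6106, -0.1648, 0.217]
tool_rot: [[0.962, 0.272, -0.001], [0.272, -0.962, 0.001], [-0.001, -0.001, -1.0]]
ft_force: [0.5, 0.2, 0.1]
grip_width: -0.0001
```

```bash
python3 snap.py d wrist,side 0.377 1.1
```

```text
t 7.5 tip(press) [ 0.0016 -0.0038  0.206 ] F [0.53 0.16 0.15]
```

View pics/wrist_d.png

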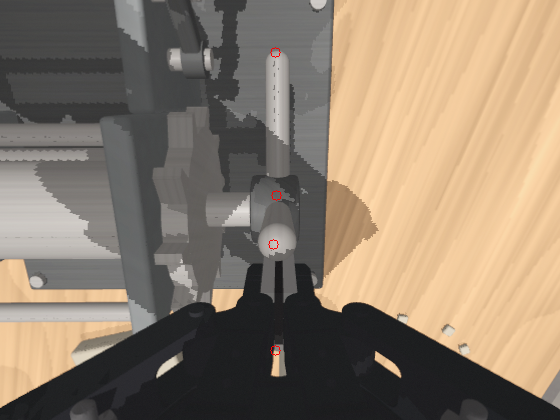

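View pics/side_d.png

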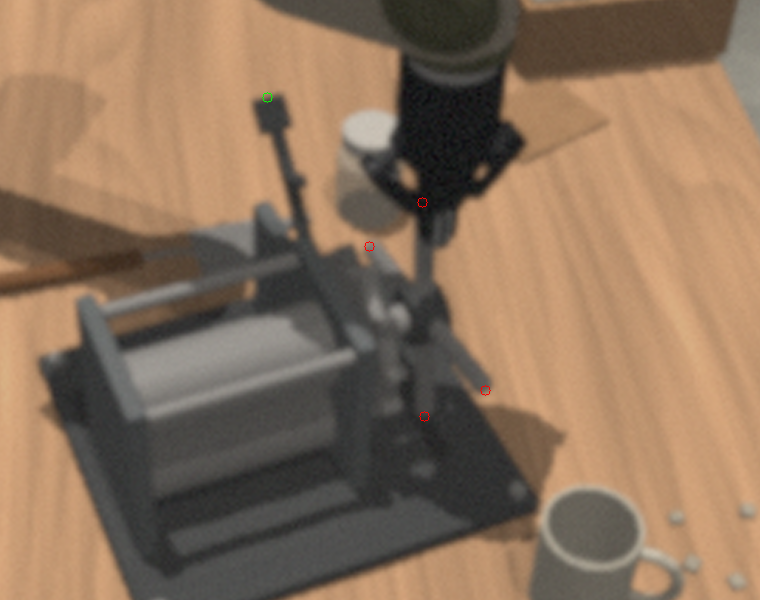

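Emit:
jog_arm(dr=[[0,0,0],[0,0,0],[0,0,0],[0,0,0],[0,0,0],[0,0,0],[0,0,0],[0,0,0],[0,0,0],[0,0,0]], slide=[[0,-0.002,0],[0,-0.002,0],[0,-0.002,0],[0,0,0],[0,0,0],[0,0.02,0],[0,0.02,0],[0,0,-0.03],[0,0,-0.03],[0,0,0]], gripper=[-1,-1,-1,-1,-1,-1,-1,-1,-1,-1])

```text
time_s: 8.6
position: [0.6209, -0.1983, 0.2819]
tool_rot: [[0.962, 0.272, 0.007], [0.272, -0.962, -0.003], [0.006, 0.005, -1.0]]
ft_force: [0.0, -0.2, 0.3]
grip_width: -0.0003
```

```bash
python3 snap.py e wrist,side 0.45 1.1
```

```text
t 8.6 tip(press) [ 0.0025 -0.039   0.2709] F [ 0.   -0.24  0.33]
```

View pics/wrist_e.png

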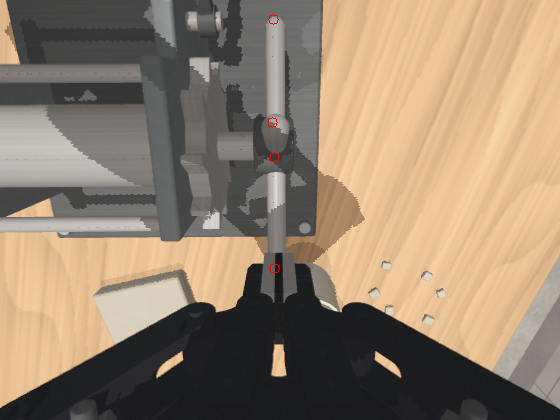

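View pics/side_e.png

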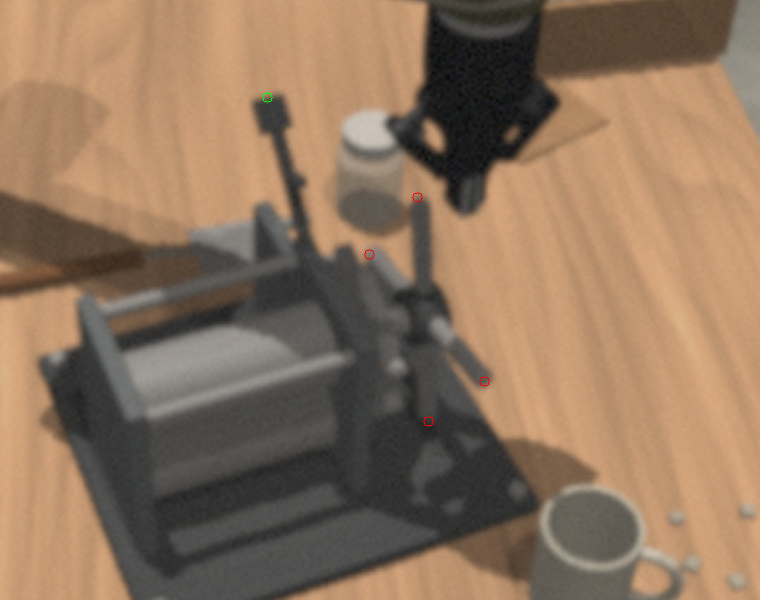

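Emit:
jog_arm(dr=[[0,0,0],[0,0,0],[0,0,0],[0,0,0],[0,0,0],[0,0,0],[0,0,0],[0,0,0],[0,0,0],[0,0,0]], slide=[[-0.008,-0.043,0],[-0.008,-0.043,0],[-0.008,-0.043,0],[-0.008,-0.043,0],[-0.008,-0.043,0],[-0.008,-0.043,0],[-0.01,-0.043,0],[0,0,0.027],[0,0,0.027],[0,0,0.027]], gripper=[-1,-1,-1,-1,-1,-1,-1,-1,-1,-1])

```text
time_s: 9.7
position: [0.4814, 0.0764, 0.1946]
tool_rot: [[0.962, 0.272, -0.002], [0.272, -0.962, 0.001], [-0.002, -0.001, -1.0]]
ft_force: [0.8, 0.2, -0.5]
grip_width: -0.0001
```

```bash
python3 snap.py f side 0.45 1.1
```

```text
t 9.7 tip(press) [-0.0574  0.2633  0.1836] F [ 0.79  0.18 -0.49]
```

View pics/side_f.png

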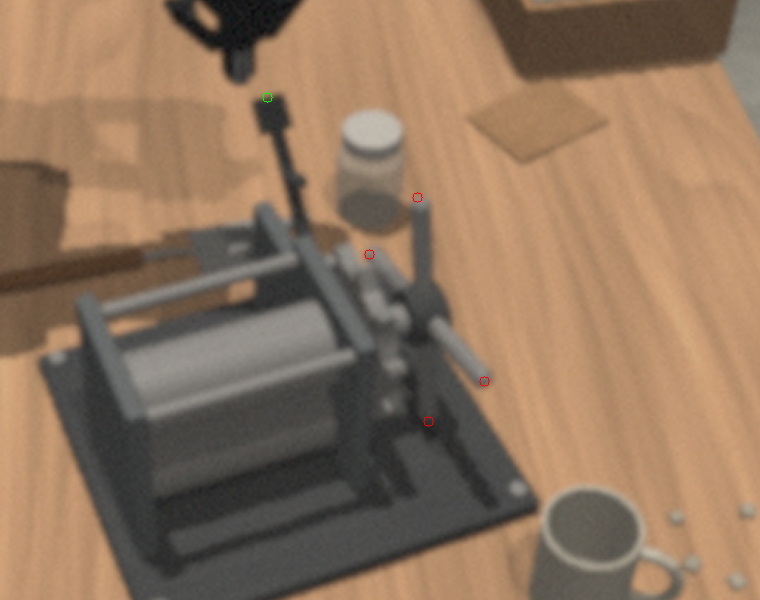

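Emit:
jog_arm(dr=[[0,0,0],[0,0,0],[0,0,0],[0,0,0],[0,0,0],[0,0,0],[0,0,0],[0,0,0],[0,0,0],[0,0,0]], slide=[[0,0.012,0],[0,0.012,0],[0,0.012,0],[0,0.01,-0.003],[0,0.01,-0.003],[0,0.01,-0.003],[0,0.01,-0.003],[0,0.01,-0.003],[0,0.01,-0.003],[0,0.01,-0.003]], gripper=[-1,-1,-1,-1,-1,-1,-1,-1,-1,-1])

```text
time_s: 10.75
position: [0.5115, -0.0272, 0.2175]
tool_rot: [[0.962, 0.271, -0.0], [0.271, -0.962, -0.0], [-0.0, 0.0, -1.0]]
ft_force: [0.5, 0.3, 0.2]
grip_width: -0.0004
```

Emit:
jog_arm(dr=[[0,0,0],[0,0,0],[0,0,0],[0,0,0],[0,0,0],[0,0,0],[0,0,0],[0,0,0],[0,0,0],[0,0,0]], slide=[[0,0.01,-0.003],[0,0.01,-0.003],[0,0.01,-0.003],[0,0.01,0],[0,0.01,0],[0,0.007,0],[0,0,0],[0,0,0],[0,0,0],[0,0,0]], gripper=[-1,-1,-1,-1,-1,-1,-1,-1,-1,-1])

```text
time_s: 11.75
position: [0.5267, -0.0808, 0.2264]
tool_rot: [[0.962, 0.272, 0.0], [0.272, -0.962, 0.0], [0.0, -0.0, -1.0]]
ft_force: [0.8, -0.2, 0.1]
grip_width: 0.0001
```

```bash
python3 snap.py g wrist,side 0.45 0
```

```text
t 11.75 tip(press) [-0.0564  0.0997  0.2154] F [ 0.8  -0.23  0.12]
```

View pics/side_g.png

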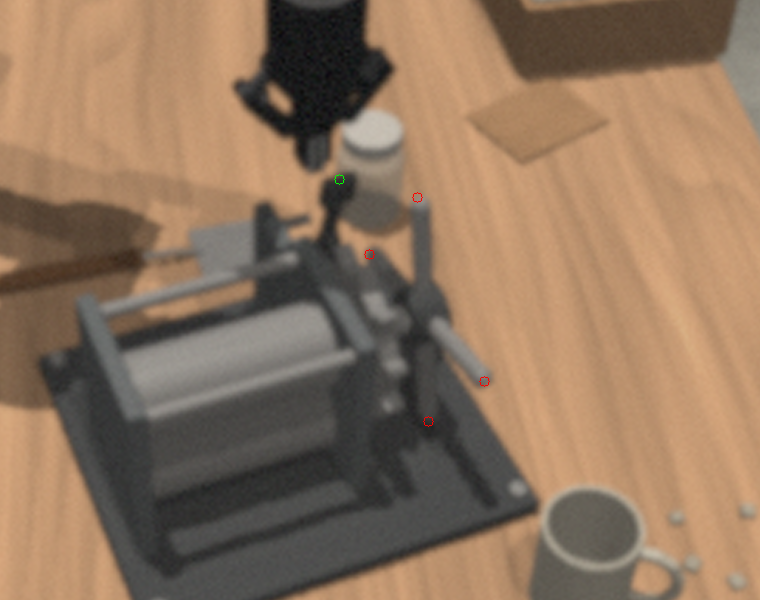

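View pics/wrist_g.png

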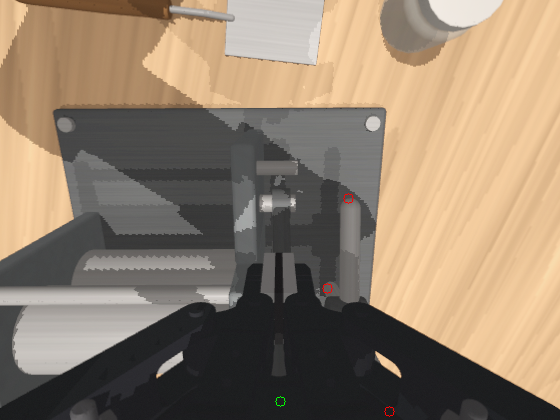

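Emit:
jog_arm(dr=[[0,0,0],[0,0,0],[0,0,0],[0,0,0],[0,0,0],[0,0,0],[0,0,0],[0,0,0],[0,0,0],[0,0,0]], slide=[[0,-0.03,0],[0,0,-0.045],[0,0,-0.045],[0,0,-0.045],[0,0.047,0],[0,0.047,0],[-0.002,0.047,0],[-0.002,0,0],[0,0,0],[0,0,0]], gripper=[-1,-1,-1,-1,-1,-1,-1,-1,-1,-1])

```text
time_s: 12.85
position: [0.5529, -0.188, 0.3617]
tool_rot: [[0.962, 0.272, 0.0], [0.272, -0.962, 0.0], [0.0, 0.0, -1.0]]
ft_force: [-0.1, -0.0, 0.5]
grip_width: 0.0002
```

```bash
python3 snap.py h wrist,side,top 0.45 0
python3 - <<'E'
import cv2,numpy as np
a=cv2.imread("pics/wrist_a.png");b=cv2.imread("pics/wrist_h.png")
c=np.hstack([a[0:260,200:400],b[0:260,200:400]]);cv2.imwrite("pics/cmp.png",cv2.resize(c,None,fx=2,fy=2))
E
```

```text
t 12.85 tip(press) [-0.0602 -0.0106  0.3507] F [-0.09 -0.02  0.48]
```

View pics/cmp.png

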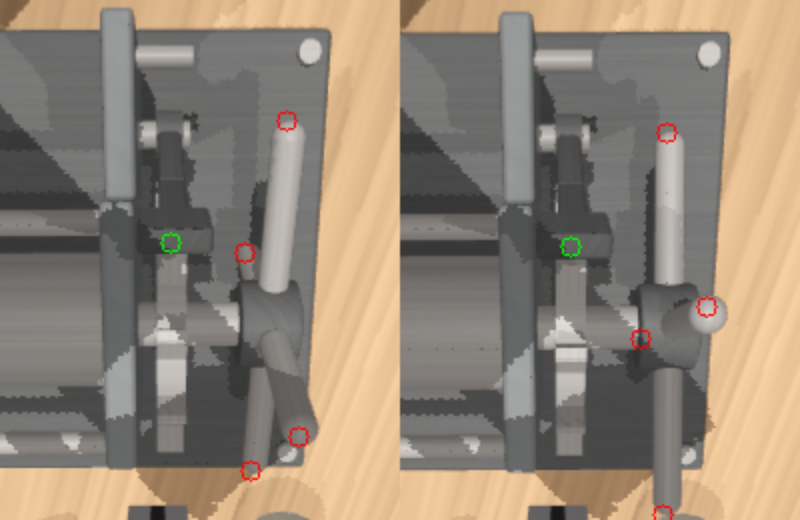

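View pics/side_h.png

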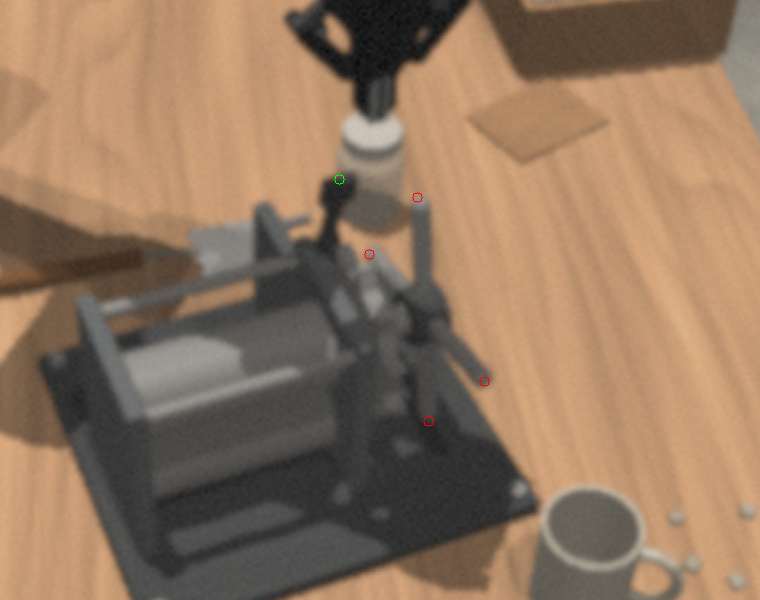

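```bash
python3 -c "
from rig import env
print(env.close_job())"
```

```text
the job is handed in; nothing more can be done
None
```

The job is done in the order asked and handed in at about 13 s of the 64 s limit; the hand-in reports no verdict.

- **Pawl lifted:** I pushed the thumb lever over with the closed fingertips. The picture afterwards showed the lever at its 1.1 rad stop.
- **Wheel turned back:** I pushed the upper spoke so that the wheel went from about -0.1 to about 0.45 rad. The new notch runs from 0.32 to 0.62, so that is close to mid-notch.
- **Pawl dropped home:** I tipped the lever forward from its +y side. Wrist pictures from nearly the same pose before and after show it at the same place, so the pawl is fully home as far as the pictures show.

The fingers ended clear above the press. Force readings at the end of each move were under 2 N. The mug, jar and spatula showed no sign of having moved in the side view; I took a last top picture but did not check the plaster tile in it.

One check disagreed. The base plate looked about 2% smaller in the top camera than its stated size. That left a few millimetres of uncertainty in the press position, within the room the task allowed. The wheel angle is read from images only, to about ±0.03 rad.

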